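# Close the sample chamber and hold its bayonet cap at the purge position

## Task

The crucibles are loaded: first push the sample chamber's drawer fully shut, then set the steel bayonet cap (the one with the straight black grip bar) down into the port on top of the chamber, with its two lugs through the two gaps in the port's lip. Turn it clockwise seen from above by 45 degrees, half way to its lock and short of the click, and finish while still gripping it there against its return spring, so that the chamber can purge. Leave the crucible, the blank flange and the spanner on the bench alone.

Things in the scene. Friction and masses are not known exactly. Their poses are not given: they have to be found in the camera images.
- chamber: the sample chamber: steel box fixed to the bench, 220 (x) by 260 (y) by 120 mm high, drawer in its front (-x) face, round port on top; origin at the centre of its underside, x to its back, z up. On its top stands a pressure gauge 60 mm high, 85 mm behind and 100 mm left (+y) of the origin.
- chamber_drawer0 (a joint): opening of the chamber's drawer in m: 0 = fully shut (hard stop); starts 0.04 to 0.08 open. It slides along the chamber's x axis, opening towards the robot, with light friction, and stays where it is left.
- chamber_drawer0_handle (a point): middle of the drawer's bar handle, which runs along the chamber's y axis, 35 mm out from the drawer face and 38 mm below the chamber's top; moves with the drawer. The chamber's +x direction shuts the drawer.
- port_mouth (a point): centre of the port's mouth, level with its rim, 24 mm above the chamber's top. Axes as the chamber's. Rim radius 47 mm outside. Inward lip 6 mm thick, bore 57 mm wide, with two gaps (18 mm wide at the bore, out to radius 38 mm) centred on this frame's +x and -x directions. Below the lip is a 16 mm high groove where the cap's lugs can turn clockwise only, seen from above.
- port_collar (a joint): sprung collar in the groove, turned by the cap's lugs; rad, clockwise from above. 0 at rest; then the cap's turn minus 0.15 (lugs have 0.15 rad of play each way in the gaps). Its spring resists with 0.08 Nm at 0, 0.24 half way, and turns the cap back if let go. From about 0.85 a sprung lock pin is felt; the lock clicks at the end, 1.42 (cap turned 90 degrees).
- cap_center (a point): centre of the loose bayonet cap (250 g), 31 mm above its underside; z up, x along grip bar and lugs (same after a half turn). Plug 50 mm wide, 20 high, foot tapered; two lugs along x, 10 mm wide, to radius 34; disc 82 mm wide, from 11 to 3 mm below this point; black bar 60 (x) by 14 (y) mm, from 3 below to 31 mm above it. Starts standing on the bench. Seated: 11 mm above port_mouth.
- crucible: white ceramic cup, 52 mm across, 50 mm high, loose on the bench; origin at the centre of its underside. To be left alone.
- blank: steel blank flange with a round knob, 68 mm across, 42 mm high, loose on the bench; origin at the centre of its underside. To be left alone.
- spanner: steel spanner lying on the bench; origin under its middle, x along it. To be left alone.
There are look-alikes about, which are no part of the job. What is shaped like the part that bears cap_center but green or purple is not meant.

How it is judged:
On the way, in this order (a step that is already met when the one before it is completed fails the run):
1. the drawer is fully shut (value of joint chamber_drawer0 below 0.006 m), for 0.2 s.
2. the cap sits in the port, its lugs below the lip (horizontal distance between cap_center and port_mouth below 0.006 m and z of cap_center in the frame of port_mouth below 0.0135 m and angle between cap_center's own z axis and vertical below 0.12 rad), for 0.1 s.
At the end, for the whole second after the job is handed in: The drawer is shut (within 8 mm); the cap sits in the port, centred within 6 mm, upright, its disc on the rim (within 2.5 mm), turned clockwise by 45 degrees (13 degrees either way), with the sprung collar turned by it, at rest and still gripped by the fingers (over 2 N) (value of joint chamber_drawer0 below 0.008 m and horizontal distance between cap_center and port_mouth below 0.006 m and z of cap_center in the frame of port_mouth below 0.0135 m and angle between cap_center's own z axis and vertical below 0.1 rad and angle between the x axis of cap_center and the x axis of port_mouth, either way round between 0.55 and 1.02 rad and value of joint port_collar above 0.3 rad and angular speed of cap below 0.2 rad/s and contact force between cap and the fingers above 2 N); the arm keeps its last pose, push and grip.
It fails at once if the cap is turned into its lock (collar past 1.2 rad) (value of joint port_collar above 1.2 rad).
It fails at once if the crucible, the blank flange or the spanner is moved by over 30 mm (distance of any of crucible, blank, spanner from where it was at the start of the episode above 0.03 m).
It also fails if it takes over 54 s, if anything falls off the work surface, if the arm or the gripper's body presses on something with over 40 N, if the wrist force passes 120 N, or if a joint passes its speed limit or range.

## Robot

A 6-joint arm with a two-finger parallel gripper is mounted at the origin on the work surface. World frame = base frame: x ahead of the robot, y to its left, z up, the work surface at z = 0. Lengths are in m, angles in rad, forces in N, time in s.
With the tool pointing down it reaches from about 0.325 to 0.775 m from the base axis. Payload 5.5 kg.
Tool frame: the origin (TCP) lies between the finger pads; the fingertips stand 8 mm ahead of it and the grasp point (between the pads) lies 11 mm behind it (tcp_to_tips is the distance from the TCP to the fingertips, in m); z points along the fingers, y is the direction in which the jaws open and shut (so a half turn about z gives the same grasp; the last joint's range is limited). The gripper opens to 88 mm and grips with 3 to 60 N. Pads are 20 mm wide; open, the fingers measure 115 mm over their backs; the gripper's body (75 mm by 178 mm) begins 61 mm behind the grasp point.
Start: joints at [1.233, 0.091, 1.231, -0, 1.82, -0.057], TCP at [0.166, 0.577, 0.231] pointing down, gripper open.
Joint ranges: [-2.87, 2.87], [-0.86, 2.18], [0.17, 2.46], [-1.51, 4.65], [0.06, 2.69], [-2.65, 2.65]. Speed limits (rad/s): [2.57, 2.57, 3.01, 3.14, 3.14, 3.14].

## Interface

Orientations are given as a unit quaternion [w, x, y, z].
In Python, from bench import * gives the robot as it stands. Calls block until the motion is done:
- move_to(position, orientation): joint-space move of the TCP to a pose.
- move_l(position, speed=0.15, orientation=None): straight line of the TCP; orientation=None keeps the orientation; speed is the mean speed in m/s.
- movej(angles): joint-space move.
- gripper_open() and close(): open the fingers fully, or close them until they stop; the grip force is fixed at half the most.
- hold(seconds).
- inverse_kinematics(position, orientation): joint angles nearest the present ones, or None.
- state(): the state.
- get_image(name): name is "side" or "top"; returns a dict with "frame" (480x640x3 uint8, blue, green, red), "depth" (480x640 float32, m along the optical axis (not along the pixel's ray), 0 where there is no reading), "camera_matrix" (3x3 intrinsics, pixels), "view" (4x4, takes a point from world to camera coordinates). Camera axes: x right, y up, looking along -z (the intrinsics and any distortion apply to the point x, -y, -z); pixel columns grow to the right and rows downward; lengths in m; the calibration is good to about 2 mm. A picture is of the moment at which its call begins.
A pose or a line that the arm cannot do raises IKError and nothing moves.
- job_done(): hands the job in, once; it reports no verdict.
The state is a dict: "time": time; "joint_pos": joint angles; "dq": joint speeds; "joint_torque": joint torques, N m; "ee_pos": TCP position; "ee_rot": TCP orientation; "ft_force": force on the tool from outside, world axes, zero at the start; "moment": the same for the moment, N m; "finger_gap": finger opening in m.
Only numpy, scipy, OpenCV 4.12 (cv2) and the standard library are available. Lean on these libraries where they do the work, as an engineer would, in place of code of your own. Each camera call takes 0.05 s, during which the arm holds its last target.

## Working session

There is one attempt and no reset: what is moved stays moved. The work goes in short steps, each a Python script; the robot and the scene stay as the last script left them, time stands still between calls to the robot, and variables do not carry over. Pictures are saved under pics/ and viewed, and the job is handed in when it is done.

```bash
mkdir -p pics; ls
python3 - <<'E'
from bench import *
import cv2
for n in ("top","side"):
    im=get_image(n); cv2.imwrite(f"pics/{n}0.png",im["frame"])
    print(n,im["camera_matrix"],im["view"])
s=state();print(s)
E
```

```text
pics
top [[466.3915584    0.         319.10164039]
 [  0.         466.3915584  244.60218403]
 [  0.           0.           1.        ]] [[ 0.02652779 -0.99963844  0.00438914 -0.078125  ]
 [ 0.97922013  0.02686853  0.20101246 -0.51900731]
 [-0.20105771 -0.00103448  0.97957885 -0.95343065]
 [ 0.          0.          0.          1.        ]]
side [[619.46730415   0.         303.46706612]
 [  0.         619.46730415 240.43430818]
 [  0.           0.           1.        ]] [[ 0.78765948 -0.61609961  0.0037177  -0.48168523]
 [ 0.42674292  0.54990675  0.71797845 -0.26213527]
 [-0.44439063 -0.56393603  0.6960554  -1.40010177]
 [ 0.          0.          0.          1.        ]]
{'time': 0.1, 'joint_pos': array([ 1.23329707e+00,  9.17862716e-02,  1.23175317e+00,  2.54324280e-05,
        1.81982816e+00, -5.66804589e-02]), 'dq': array([ 1.30234191e-04, -1.98026840e-03, -6.63456749e-04, -6.01602862e-04,
        8.19757290e-05, -2.00035413e-03]), 'joint_torque': array([ 2.68441079e-03, -4.47860706e+01, -4.07569385e+01,  7.00103701e-02,
        2.84719770e-02, -1.27181656e-04]), 'ee_pos': array([0.16618196, 0.5762577 , 0.22962528]), 'ee_rot': array([-1.85869544e-04,  1.39945349e-01,  9.90158832e-01, -8.67876939e-04]), 'ft_force': array([-0.03904598,  0.39806203, -0.14211911]), 'moment': array([-0.07301886,  0.02956155, -0.03954493]), 'finger_gap': 0.08796671233336015}
```

View pics/top0.png

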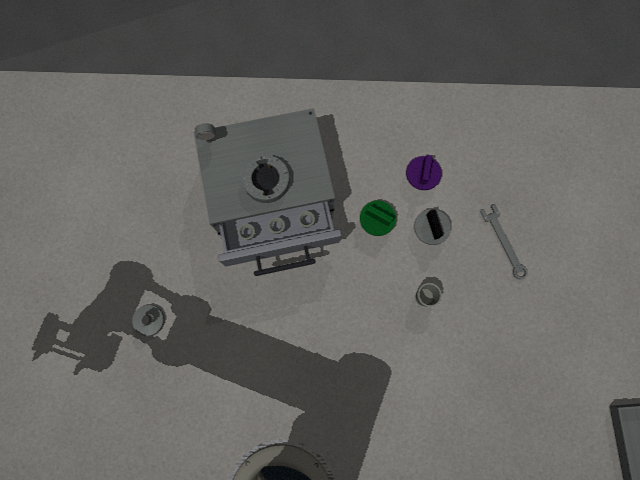

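View pics/side0.png

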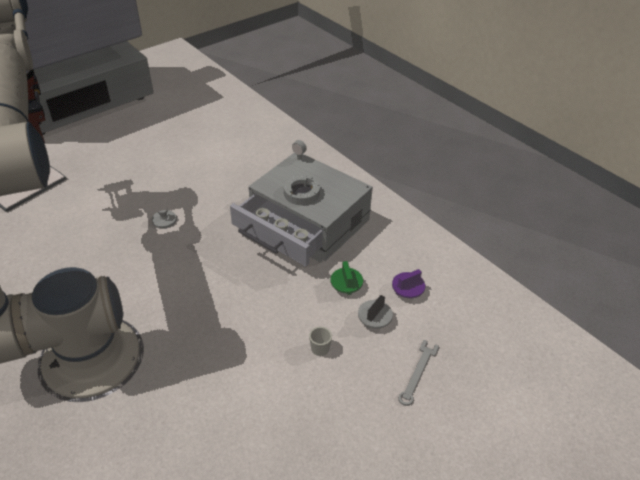

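The top view shows the chamber with its port at about (267,178) and the open drawer handle at (285,267). The steel cap with the black bar is at (433,225). The green and purple look-alikes are at (378,217) and (424,172), the crucible at (429,293), and the blank at (149,320). I'll enlarge these areas next.

```bash
cat > h.py <<'E'
import numpy as np, cv2
def project(im,P):
    V=im["view"];K=im["camera_matrix"];p=V[:3,:3]@np.asarray(P,float)+V[:3,3]
    q=K@np.array([p[0],-p[1],-p[2]]);return q[:2]/q[2]
def ray_z(im,u,v,z):
    V=im["view"];K=im["camera_matrix"];R=V[:3,:3];c=-R.T@V[:3,3]
    d=np.linalg.inv(K)@[u,v,1.];d=R.T@np.array([d[0],-d[1],-d[2]])
    return c+d*(z-c[2])/d[2]
def deproj(im,u,v):
    d=im["depth"][int(round(v)),int(round(u))]
    V=im["view"];K=im["camera_matrix"];q=np.linalg.inv(K)@[u,v,1.]*d
    return V[:3,:3].T@(np.array([q[0],-q[1],-q[2]])-V[:3,3])
def crop(im,x0,y0,w,h,s,name):
    c=cv2.resize(im["frame"][y0:y0+h,x0:x0+w],None,fx=s,fy=s,interpolation=cv2.INTER_CUBIC)
    for i in range(0,w,10): cv2.putText(c,str(x0+i) if i%20==0 else "",(i*s,8),0,.3,(0,255,255),1);cv2.line(c,(i*s,10),(i*s,14),(0,255,255),1)
    for i in range(0,h,10): cv2.putText(c,str(y0+i) if i%20==0 else "",(0,i*s+4),0,.3,(0,255,255),1)
    cv2.imwrite("pics/"+name+".png",c)
E
python3 - <<'E'
from bench import *
from h import *
import pickle
t=get_image("top");s=get_image("side");pickle.dump((t,s),open("im0.pkl","wb"))
crop(t,185,100,160,120,5,"c_port");crop(t,190,190,160,95,5,"c_dr");crop(t,340,140,120,100,6,"c_cap")
np.set_printoptions(precision=4,suppress=True)
for u,v in [(240,215),(225,150),(300,130),(320,190),(285,267),(433,235),(435,222),(378,230),(267,195)]: print(u,v,deproj(t,u,v))
E
```

```text
240 215 [0.5643 0.0985 0.1197]
225 150 [0.7028 0.1377 0.1232]
300 130 [ 0.7548 -0.017   0.1176]
320 190 [ 0.6214 -0.063   0.1218]
285 267 [0.4648 0.0049 0.0875]
433 235 [ 0.5539 -0.3157  0.0318]
435 222 [ 0.575  -0.3125  0.0649]
378 230 [ 0.563  -0.1944  0.0273]
267 195 [0.5995 0.0423 0.1477]
```

View pics/c_port.png

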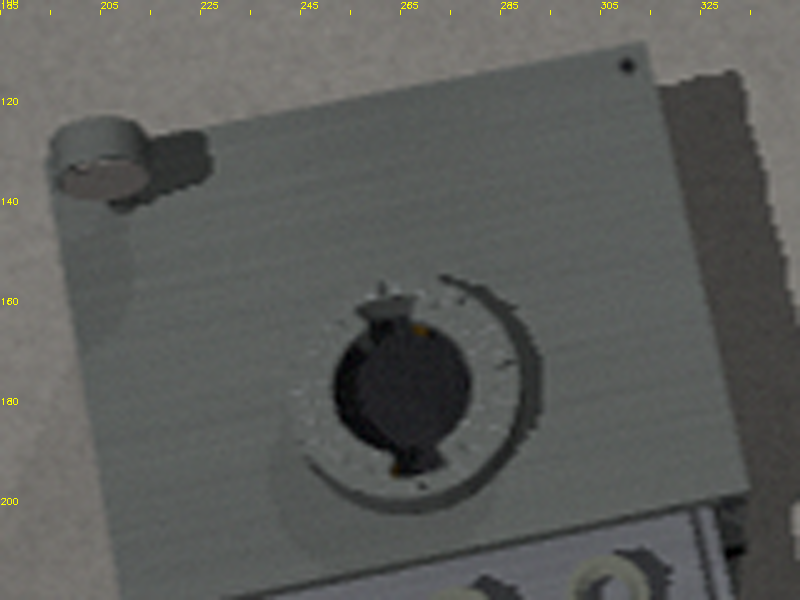

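View pics/c_dr.png

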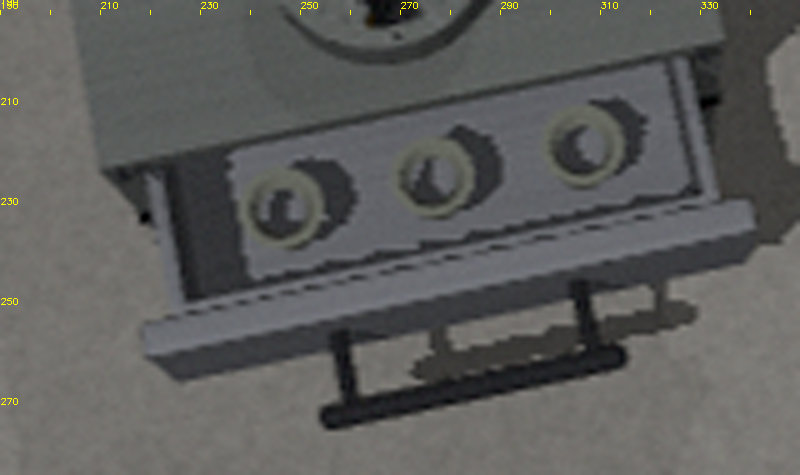

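View pics/c_cap.png

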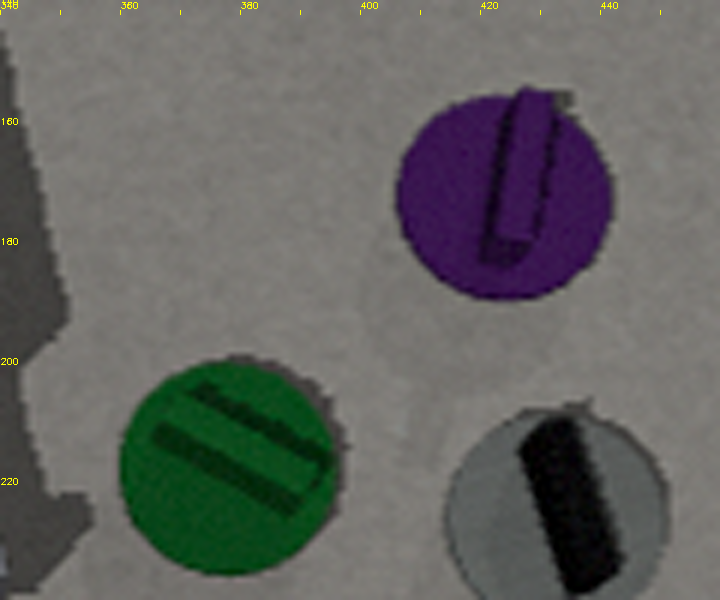

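```bash
cat > m.py <<'E'
from h import *
import pickle
np.set_printoptions(precision=4,suppress=True)
t,s=pickle.load(open("im0.pkl","rb"))
br=ray_z(t,314.6,108.4,.12);fr=ray_z(t,334.6,198,.12);fl=ray_z(t,210.6,223.6,.12)
print("corners",br,fr,fl,np.linalg.norm(br-fr),np.linalg.norm(fr-fl))
a1=br-fr;a2=fl-fr;print("yaw",np.arctan2(a1[1],a1[0]),np.arctan2(-a2[0],a2[1]),"centre",(br+fl)/2)
def cloud(im,x0,y0,x1,y1):
    K=im["camera_matrix"];V=im["view"];v,u=np.mgrid[y0:y1,x0:x1];d=im["depth"][y0:y1,x0:x1].ravel()
    q=np.linalg.inv(K)@np.stack([u.ravel(),v.ravel(),np.ones(u.size)])*d
    P=(V[:3,:3].T@(np.stack([q[0],-q[1],-q[2]])-V[:3,3:4])).T
    return P[d>0],u.ravel()[d>0],v.ravel()[d>0]
for n,im,b in(("top",t,(235,145,300,210)),("side",s,(275,165,330,210))):
    P,u,v=cloud(im,*b);m=(P[:,2]>.137)&(P[:,2]<.152);Q=P[m]
    # circle centre via min enclosing
    c,r=cv2.minEnclosingCircle(Q[:,:2].astype(np.float32));print(n,"port",c,r,Q[:,2].mean(),m.sum())
P,u,v=cloud(t,405,195,460,255);m=(P[:,2]>.018)&(P[:,2]<.04)
print("cap disc",cv2.minEnclosingCircle(P[m][:,:2].astype(np.float32)),P[m][:,2].mean())
f=t["frame"];g=f[195:255,405:460].max(2);m2=(g.ravel()<25)
P,u,v=cloud(t,405,195,460,255);print(np.percentile(P[:,2],[1,50,99]))
m=P[:,2]>.052;Q=P[m];print("bar top",cv2.minAreaRect(Q[:,:2].astype(np.float32)),Q.mean(0),m.sum())
P,u,v=cloud(s,350,285,400,335);m=P[:,2]>.052;Q=P[m];print("bar side",Q.mean(0),cv2.minAreaRect(Q[:,:2].astype(np.float32)),m.sum(),P[m][:,2].max())
m=(P[:,2]>.018)&(P[:,2]<.04)
print("cap disc side",cv2.minEnclosingCircle(P[m][:,:2].astype(np.float32)),P[m][:,2].mean())
# handle: ends at px
print("handle",ray_z(t,190+330/5,190+414/5,.086),ray_z(t,190+617/5,190+355/5,.086))
crop(t,400,195,70,60,10,"c_cap2");crop(s,345,285,60,50,12,"s_cap")
for zz in [.144]:
  print("gaps",ray_z(t,185+387/5,100+300/5,zz),ray_z(t,185+418/5,100+472/5,zz),"bore L R",ray_z(t,185+332/5,100+392/5,zz),ray_z(t,185+473/5,100+384/5,zz))
E
python3 m.py
```

```text
corners [ 0.8042 -0.0467  0.12  ] [ 0.6057 -0.0934  0.12  ] [0.5446 0.1569 0.12  ] 0.20392418260397888 0.2576085968731458
yaw 0.23121153293559532 0.239443448225582 centre [0.6744 0.0551 0.12  ]
top port (0.6386094093322754, 0.04746721684932709) 0.0480055995285511 0.14481729514263805 1028
side port (0.6426993608474731, 0.047004297375679016) 0.054580412805080414 0.14400685405017574 505
cap disc ((0.5748056769371033, -0.3161352574825287), 0.04137258604168892) 0.029204562761861872
[-0.003   0.0022  0.0643]
bar top ((0.5745862722396851, -0.3159656524658203), (0.05928971245884895, 0.014537287876009941), 16.91375160217285) [ 0.5734 -0.3151  0.0616] 206
bar side [ 0.5742 -0.3197  0.0614] ((0.5749940872192383, -0.3185535967350006), (0.059055376797914505, 0.015669314190745354), 17.471134185791016) 158 0.06994810390945833
cap disc side ((0.6037916541099548, -0.29597797989845276), 0.07862739264965057) 0.028969743621660073
handle [0.4513 0.0641 0.086 ] [ 0.4792 -0.0533  0.086 ]
gaps [0.6746 0.0557 0.144 ] [0.602  0.0396 0.144 ] bore L R [0.6346 0.0758 0.144 ] [0.6396 0.0192 0.144 ]
```

```bash
ls pics
```

```text
c_cap.png
c_cap2.png
c_dr.png
c_port.png
s_cap.png
side0.png
top0.png
```

Cross-checks:
- The rim fits at radius 48 mm, z 0.145. The disc radius is 41.4 mm and the bar 59 x 14.5 mm with its top at 0.062.
- The chamber yaw is about 0.234 from four separate cues.
- The port is on the chamber's mid-plane, and the handle is also on mid-plane, about 62 mm open.

Everything agrees with the sizes given, so I'll push the drawer now.

```bash
cat >> h.py <<'E'
YAW=0.234; EX=np.array([np.cos(YAW),np.sin(YAW),0]);CH=np.array([.6668,.0540,0])
PORT=np.array([.6385,.0475,.144]);CAP=np.array([.5746,-.3165,.031]);CAPYAW=.297
def down(psi): return [0,float(np.cos(psi/2)),float(np.sin(psi/2)),0]
E
python3 - <<'E'
from bench import *
from h import *
np.set_printoptions(precision=4,suppress=True)
q=down(YAW)
A=CH+EX*-.262
close()
print(state()["time"])
move_to([*A[:2],.2],q);print(state()["time"],state()["joint_pos"])
move_l([*A[:2],.077],.15);s=state();print(s["time"],s["ee_pos"],s["ft_force"])
B=CH+EX*-.172
move_l([*B[:2],.077],.06);s=state();f0=s["ft_force"];print(s["time"],s["ee_pos"],f0)
d=-.172
while d<-.135:
    d+=.003;C=CH+EX*d;move_l([*C[:2],.077],.03);s=state();fx=s["ft_force"]@EX
    print(round(d,3),round(fx,2),((s["ee_pos"]-CH)@EX).round(4))
    if fx<-10: break
hold(.3);s=state();print(s["time"],s["ft_force"])
import cv2
t=get_image("top");crop(t,185,100,160,170,3,"after_push")
E
```

```text
1.5417
3.8 [-0.0978 -0.4271  1.7465  0.0002  1.8221  1.2376]
4.7667 [ 0.4125 -0.0068  0.0781] [0.0744 0.417  1.4127]
6.4167 [0.4995 0.0139 0.0772] [-0.156  -0.6683  0.0526]
-0.169 0.37 -0.1688
-0.166 0.11 -0.1657
-0.163 0.68 -0.1628
-0.16 -0.28 -0.1598
-0.157 -9.48 -0.1589
-0.154 -22.34 -0.1587
8.2167 [-22.4036  -4.8415  12.3411]
```

View pics/after_push.png

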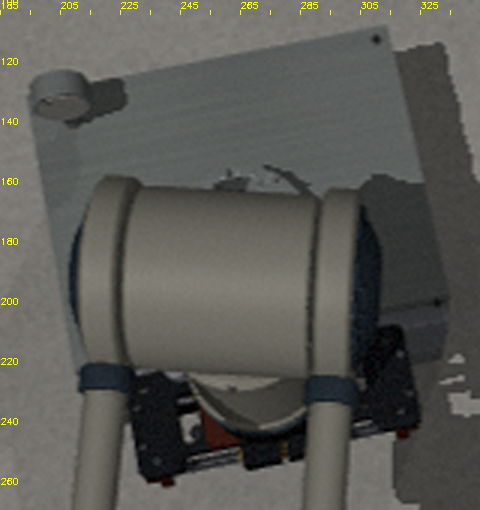

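The push met a hard stop at chamber x -0.159 m, where the shut handle should be. The arm covers the drawer front in this picture, so I'll back off, re-check the drawer and port, and then go to the cap.

Run:
```python
from bench import *
from h import *
import pickle
np.set_printoptions(precision=4,suppress=True)
B=CH+EX*-.20
move_l([*B[:2],.077],.1); move_l([*B[:2],.2],.2); gripper_open()
print(state()["time"])
q=down(CAPYAW)
move_to([*CAP[:2],.13],q);s=state();print(s["time"],s["ee_pos"],s["joint_pos"],s["finger_gap"])
t=get_image("top");sd=get_image("side");pickle.dump((t,sd),open("im1.pkl","wb"))
crop(t,185,100,160,120,5,"port1");crop(sd,320,220,120,120,5,"cap1s");crop(sd,215,130,180,140,4,"port1s")
```

```text
11.0167
12.325 [ 0.5751 -0.3154  0.1308] [-0.5538  0.2434  1.238   0.0005  1.6593  0.7189] 0.08774172530940637
```

View pics/port1.png

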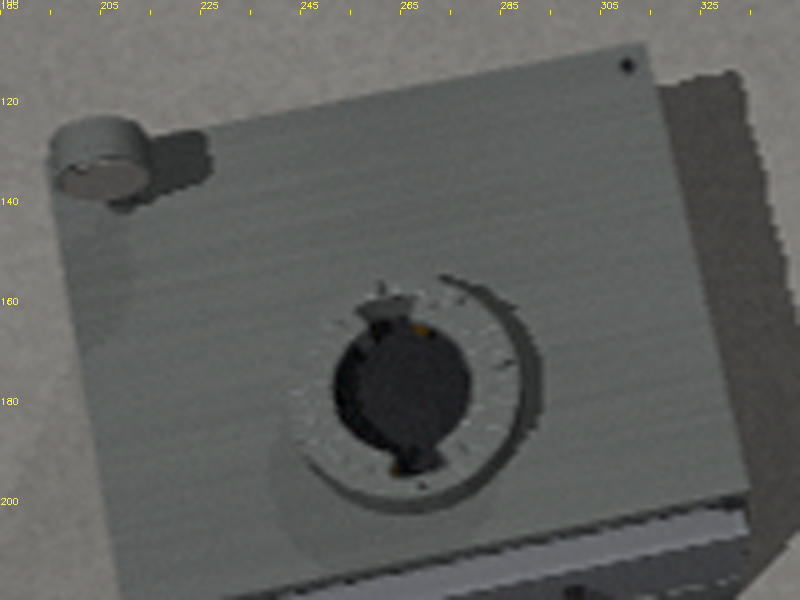

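View pics/cap1s.png

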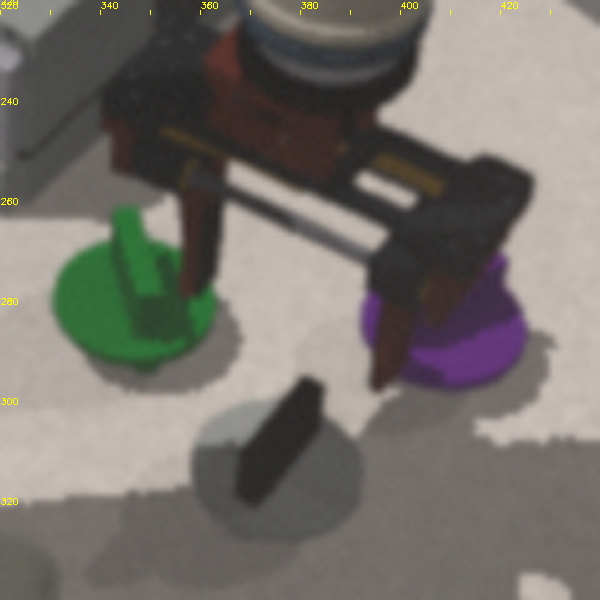

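View pics/port1s.png

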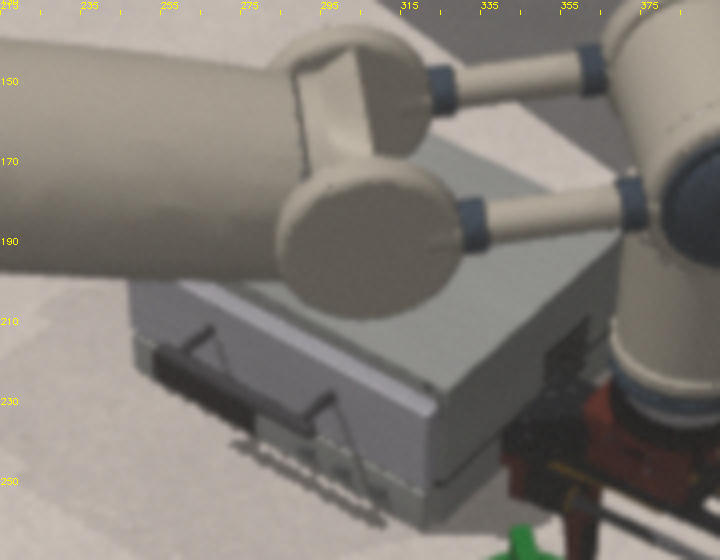

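The drawer now sits flush, with its face edge at the chamber's front edge in both views. The fingers straddle the steel cap, clear of the green one, so I'll descend and grip.

Run:
```python
from bench import *
from h import *
import pickle
np.set_printoptions(precision=4,suppress=True)
q=down(CAPYAW)
move_l([*CAP[:2],.041],.1,q);s=state();print(s["time"],s["ee_pos"],s["ft_force"])
close();s=state();print(s["time"],s["ee_pos"],s["finger_gap"],s["ft_force"])
move_l([*CAP[:2],.225],.2);s=state();print(s["time"],s["ee_pos"],s["finger_gap"],s["ft_force"])
t=get_image("top");sd=get_image("side");pickle.dump((t,sd),open("im2.pkl","wb"))
crop(sd,330,150,120,120,5,"cap2s");crop(t,390,150,130,100,6,"cap2t")
```

```text
13.4667 [ 0.5751 -0.3168  0.0421] [ 0.1814  0.6698 -0.6213]
14.5917 [ 0.5746 -0.3165  0.041 ] 0.013732533573659559 [-0.6489 -0.5092 -0.2181]
15.6583 [ 0.5742 -0.3163  0.223 ] 0.013670286199157408 [ 0.6414 -0.4785 -2.5894]
```

View pics/cap2s.png

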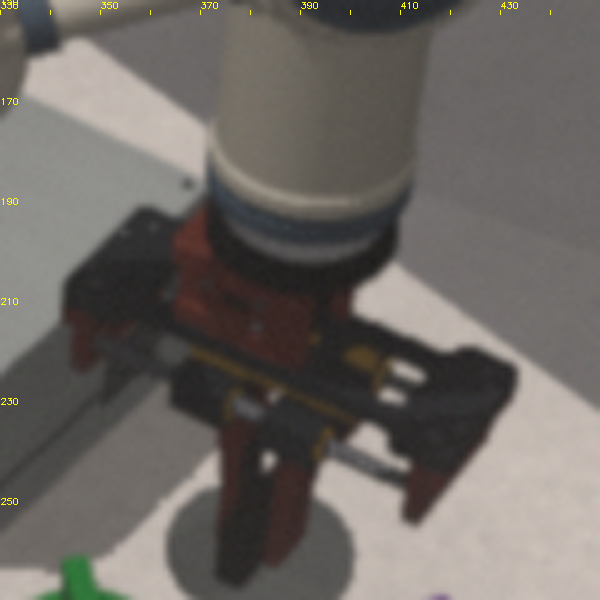

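View pics/cap2t.png

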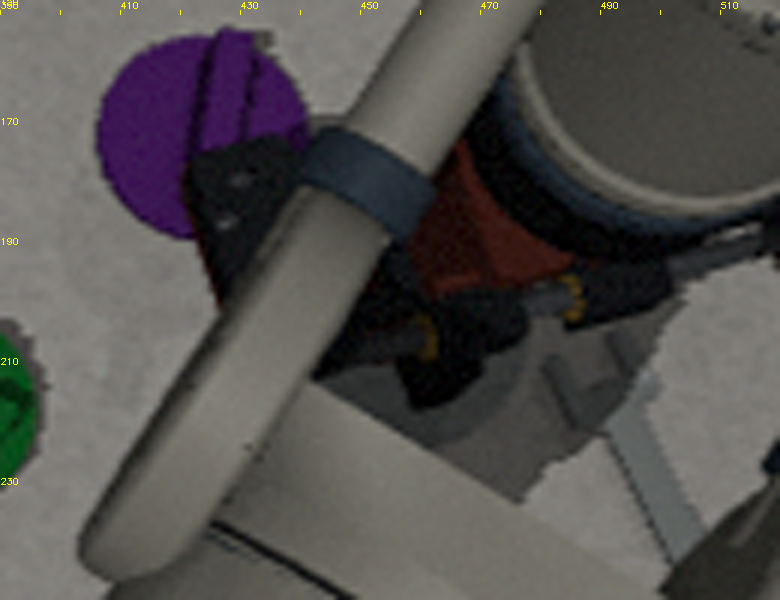

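The grip is firm: 13.7 mm gap and about 2.5 N more weight. Next I'll carry the cap above the port and lower it while watching the force.

Run:
```python
from bench import *
from h import *
import pickle
np.set_printoptions(precision=4,suppress=True)
q=down(YAW)
move_to([*PORT[:2],.225],q);hold(.2);s=state();print(s["time"],s["ee_pos"],s["ee_rot"],s["joint_pos"],s["ft_force"])
move_l([*PORT[:2],.192],.08);hold(.2)
sd=get_image("side");t=get_image("top");crop(sd,250,130,110,90,7,"place1s");crop(t,215,120,110,90,7,"place1t")
pickle.dump((t,sd),open("im3.pkl","wb"))
s=state();print(s["time"],s["ee_pos"],s["ft_force"])
```

```text
17.3417 [0.6386 0.0462 0.225 ] [ 0.0001  0.9933  0.1158 -0.    ] [ 0.0192  0.2007  1.1207 -0.0001  1.8203  1.3577] [ 0.787  -0.6649 -1.0897]
18.2083 [0.6387 0.0475 0.1927] [ 0.076   0.2339 -1.6083]
```

View pics/place1s.png

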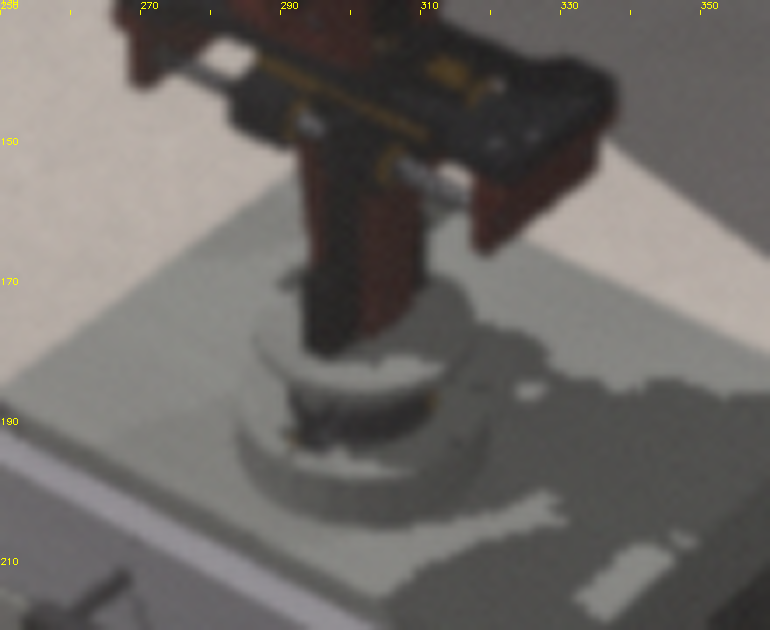

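View pics/place1t.png

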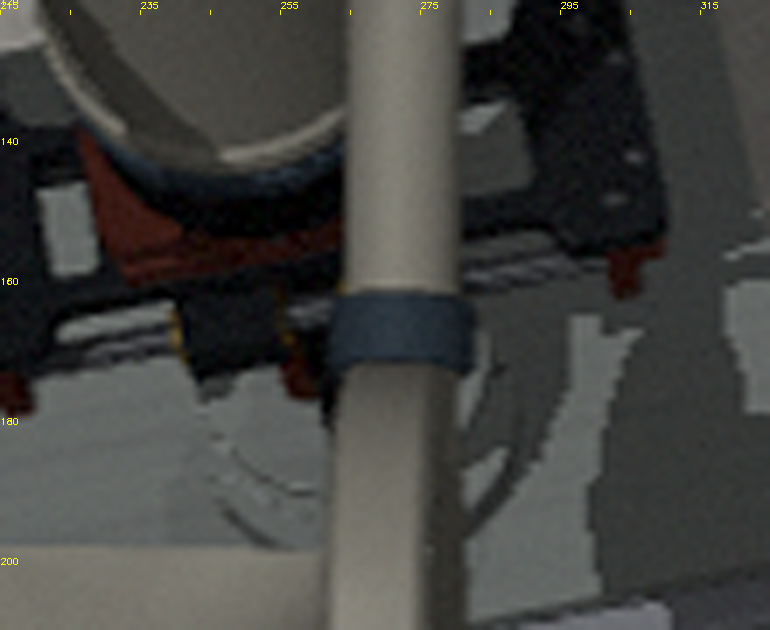

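In the side view the disc spans columns 286–318 and the rim 283.6–320, so both are centred at about 301.9. I'll check that against the projection and then lower.

Run:
```python
from bench import *
from h import *
import pickle
np.set_printoptions(precision=4,suppress=True)
t,sd=pickle.load(open("im3.pkl","rb"))
print(project(sd,[*PORT[:2],.144]),project(sd,[*PORT[:2],.179]))
s=state();f0=s["ft_force"][2]
z=.192
while z>.1655:
    z=max(z-.003,.165);move_l([*PORT[:2],z],.03);s=state();f=s["ft_force"];print(round(z,4),s["ee_pos"],f,s["moment"])
    if f[2]-f0>12: break
print(s["time"],s["finger_gap"])
sd=get_image("side");crop(sd,250,130,110,90,7,"place2s")
```

```text
[300.5844 186.6388] [300.5909 175.9977]
0.189 [0.6384 0.0475 0.1886] [-0.1628  0.3176 -2.1271] [0.0082 0.1088 0.0387]
0.186 [0.6384 0.0475 0.1856] [-0.0018  0.1005 -1.5499] [-0.0147  0.1513 -0.031 ]
0.183 [0.6384 0.0475 0.1826] [-0.9634  0.6391 -1.7306] [-0.0468  0.1447 -0.0242]
0.18 [0.6384 0.0475 0.1797] [-0.5351 -0.5867 -1.3927] [-0.0778  0.2085 -0.0241]
0.177 [0.6384 0.0475 0.1766] [-0.1481 -0.0214 -1.7666] [0.0233 0.1851 0.0565]
0.174 [0.6384 0.0475 0.1736] [ 0.1742  0.4393 -0.9018] [-0.0247  0.106   0.0369]
0.171 [0.6384 0.0475 0.1706] [-0.6523  0.1689 -1.6345] [-0.0134  0.1256 -0.0076]
0.168 [0.6384 0.0475 0.1676] [-0.2323  0.1743 -2.4053] [-0.0098  0.1701 -0.0165]
0.165 [0.6385 0.0475 0.165 ] [-0.5745  0.1936 -2.4513] [-0.0603  0.1721  0.0102]
20.4583 0.014162114018366414
```

View pics/place2s.png

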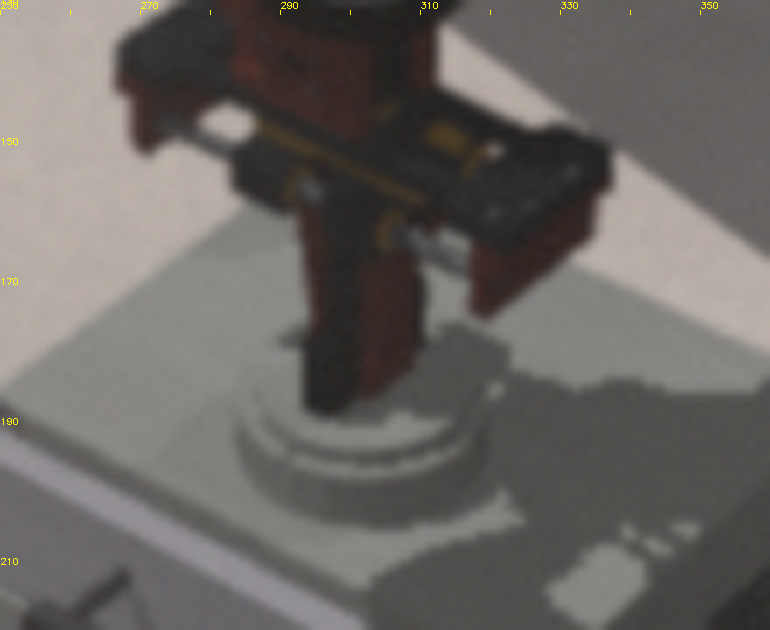

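The lugs passed the lip without contact. I'll go down in 1 mm steps until the disc seats on the rim.

Run:
```python
from bench import *
from h import *
np.set_printoptions(precision=4,suppress=True)
z=.165
while z>.1585:
    z-=.001;move_l([*PORT[:2],z],.02);hold(.1);s=state();f=s["ft_force"];print(round(z,4),s["ee_pos"],f,s["moment"])
    if f[2]>5: break
print(s["time"],s["finger_gap"])
```

```text
0.164 [0.6385 0.0475 0.165 ] [-2.5306  0.8072  6.4668] [-0.0463  0.7766  0.0246]
20.8583 0.014125103037303192
```

It seated at TCP z 0.165, as predicted. Now I'll turn it clockwise in steps, watching the moment and the fit.

Run:
```python
from bench import *
from h import *
np.set_printoptions(precision=4,suppress=True)
def yaw(s): r=s["ee_rot"]; return 2*np.arctan2(r[2],r[1])
for a in [.1,.2,.35,.5,.65,.79]:
    move_to([*PORT[:2],.164],down(YAW-a));hold(.1);s=state()
    print(a,round(YAW-yaw(s),4),s["ee_pos"],s["ft_force"],s["moment"],round(s["finger_gap"],5),round(s["time"],2))
    if abs(s["ft_force"]).max()>30: break
print(s["joint_pos"])
sd=get_image("side");t=get_image("top");crop(sd,250,130,110,90,7,"turn1s");crop(t,215,120,110,90,7,"turn1t")
import pickle;pickle.dump((t,sd),open("im4.pkl","wb"))
```

```text
0.1 0.0991 [0.6389 0.0475 0.165 ] [-1.8659 -0.489   5.5243] [ 0.012   0.4673 -0.1118] 0.01386 21.21
0.2 0.1984 [0.639  0.0481 0.165 ] [-0.3319  2.305   6.0536] [0.1466 0.4279 0.0731] 0.01381 21.56
0.35 0.346 [0.639  0.0483 0.165 ] [-0.806   2.3125  5.2283] [0.3255 0.4118 0.0292] 0.01405 21.93
0.5 0.4959 [0.639  0.0485 0.165 ] [-0.7559  2.9002  6.1859] [0.413  0.3076 0.0108] 0.01376 22.29
0.65 0.6456 [0.6391 0.0486 0.165 ] [1.2135 3.8544 5.3286] [0.5183 0.2542 0.1054] 0.01407 22.66
0.79 0.7844 [0.6391 0.0487 0.165 ] [0.9299 4.1658 5.4205] [0.6376 0.2043 0.1067] 0.01394 23.02
[0.022  0.196  1.2317 0.0017 1.7113 2.1434]
```

View pics/turn1s.png

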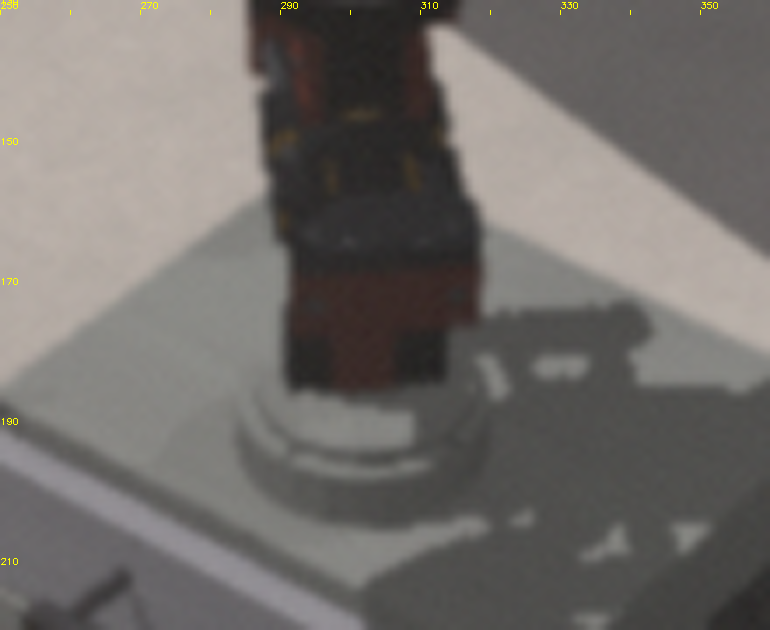

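View pics/turn1t.png

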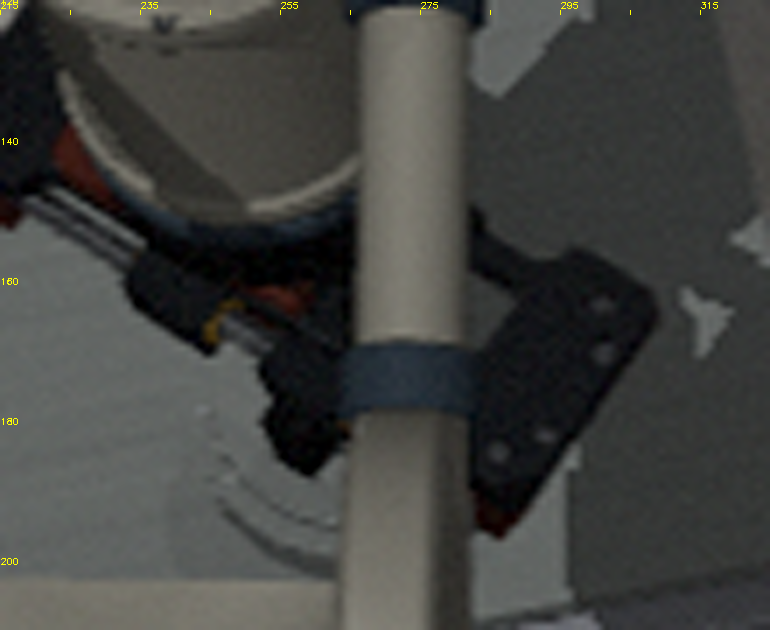

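The bar is still flat in the jaws: the gap stays at 13.9 mm, and both bar ends show equally either side of the finger at columns 290–314. The disc rests on the rim and the tool has turned 0.784 rad. I'll do one stability check and then hand in.

Run:
```python
from bench import *
from h import *
import pickle
np.set_printoptions(precision=4,suppress=True)
for i in range(3):
    hold(.3);s=state();r=s["ee_rot"];print(s["ee_pos"],YAW-2*np.arctan2(r[2],r[1]),s["ft_force"],s["moment"],s["finger_gap"],s["time"])
t0,s0=pickle.load(open("im0.pkl","rb"));s1=get_image("side")
for n,(x0,y0,x1,y1) in dict(crucible=(305,325,335,358),spanner=(395,335,445,405),blank=(150,205,180,228)).items():
    print(n,cv2.absdiff(s0["frame"][y0:y1,x0:x1],s1["frame"][y0:y1,x0:x1]).mean())
cv2.imwrite("pics/final.png",s1["frame"])
```

```text
[0.6391 0.0487 0.165 ] 0.7843872082798901 [0.1468 3.7589 5.7721] [0.6054 0.2075 0.0769] 0.014127717131238766 23.4167
[0.6391 0.0487 0.165 ] 0.784312531917697 [-0.104   3.4427  5.6384] [0.5958 0.2305 0.1268] 0.013776470124024057 23.7167
[0.6391 0.0487 0.165 ] 0.7843432385929373 [0.3048 4.3807 5.7626] [0.58   0.2385 0.0923] 0.0135120676114699 24.0167
crucible 3.226936026936027
spanner 5.65152380952381
blank 29.935265700483093
```

View pics/final.png

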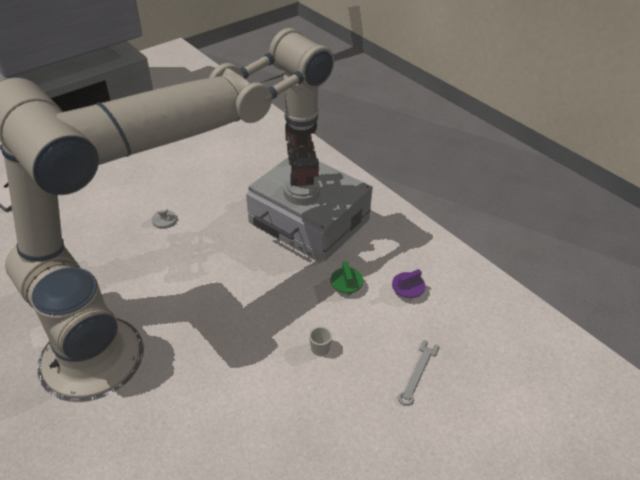

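The drawer is shut, and the crucible (320,341), spanner (418,372) and blank (164,218) are where they started. The blank's pixel difference is only the arm's shadow having moved off it.

Run:
```python
from bench import *
job_done()
```

```text
the job is handed in; nothing more can be done
```

The job is handed in at about 24 s of the 54 s. The drawer is shut, and the steel cap is seated in the port, turned about 45 degrees clockwise and still gripped. No verdict was reported, so what follows rests on my own checks.

- **Drawer:** I pushed the handle until it met the hard stop at about 22 N, where the shut handle should be. Both camera views show the drawer flush.
- **Cap in port:** The lugs passed the lip without contact, and the disc met the rim at the predicted height (TCP z 0.165 m).
- **Turn and hold:** The tool turned 0.784 rad against a target of 0.785, well inside the allowed 0.55–1.02. Over the last 0.9 s it stayed still, with the grip gap at 13.5–14.1 mm on the 14 mm bar and about 6 N pressing down.
- **Objects left alone:** The last side picture shows the crucible, blank flange and spanner where they started.

**Loose ends:**
- **Spring moment:** The moment about the vertical read only about 0.1 Nm, where I expected about 0.24 Nm from the spring. The reading is noisy, and the flat grip shows the bar turned with the fingers. I had no direct reading of the collar.
- **Side force:** A sideways force of about 4 N remains, with the tool about 1.3 mm off the measured port centre. That is inside the 6 mm limit.
- **Cap position:** The two cameras disagreed by about 2.5 mm on where the cap stood on the bench. The fit took this up.

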